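# Self-check of a bench reader with its check key

### The arm

A 6-joint arm with a two-finger parallel gripper is mounted at the origin on a cart in front of the work surface, level with it; the furniture and walls round the work are solid. World frame = base frame: x ahead of the robot, y to its left, z up, the work surface at z = 0. Lengths are in m, angles in rad, forces in N, time in s.
With the tool pointing down it reaches from about 0.35 to 0.85 m from the base axis. Payload 8.1 kg.
Tool frame: the origin (TCP) lies midway between the tips of the shut fingers; the grasp point (between the pads) lies 19 mm behind it; y points along the fingers, z is the direction in which the jaws open and shut, and the axes are right-handed (so a half turn about y gives the same grasp; the last joint's range is limited). The gripper opens to 93 mm and grips with 3 to 60 N. Pads are 15 mm wide; open, the fingers measure 128 mm over their backs; the gripper's body (75 mm by 188 mm) begins 65 mm behind the grasp point.
Start: joints at [-1.193, 0.13, 1.488, -0, 1.523, -0.085], TCP at [0.268, -0.537, 0.219] pointing down, gripper open.
Joint ranges: [-2.96, 2.96], [-0.89, 2.26], [0.02, 2.5], [-1.34, 4.48], [0, 2.73], [-2.66, 2.66]. Speed limits (rad/s): [2.39, 2.39, 2.79, 3.14, 3.14, 3.14].

### API

Orientations are given as [roll, pitch, yaw] about the fixed x, y, z axes, in that order (R = Rz(yaw) Ry(pitch) Rx(roll)).
In Python, from workcell import env gives the robot as it stands. Calls block until the motion is done:
- env.goto(position, orientation): joint-space move of the TCP to a pose.
- env.movel(position, orientation=None, feed=0.15, contact_N=None): straight line of the TCP; orientation=None keeps the orientation; feed is the mean speed in m/s. With contact_N (N) it stops when the force on the tool has changed by that much, and returns True; else False.
- env.goto_joints(angles): joint-space move.
- env.set_gripper(opening): finger opening in m; the grip force is fixed at half the most; returns when the fingers have stopped.
- env.pause(seconds).
- env.ik(position, orientation): joint angles nearest the present ones, or None.
- env.observe(): the state.
- env.capture(name): name is "scene" or "top" or "wrist"; returns (picture, depth): 400x640x3 uint8, red, green, blue; 400x640 float32, m along the optical axis (not along the pixel's ray), 0 where there is no reading.
- env.camera_params(name): a dict with "intrinsics" (3x3 intrinsics, pixels), "T" (4x4, takes a point from camera to world coordinates). Camera axes: x right, y up, looking along -z (the intrinsics and any distortion apply to the point x, -y, -z); pixel columns grow to the right and rows downward; lengths in m; the calibration is good to about 2 mm. A picture is of the moment at which its call begins: read the wrist's pose just before it. camera_params takes no time and is no camera call; for the wrist camera it gives the pose at the moment of the call.
A pose or a line that the arm cannot do raises env.Unreachable and nothing moves.
- env.close_job(): hands the job in, once; it reports no verdict.
Trained networks look in the newest picture that a camera, given by its name, has taken for a name from the list of things; names that differ only in an ending like _2 or _b are one class to them, and where a whole thing is asked for, a point or a joint stands for the part that bears it (a point fixed in the world has none). Each returns a list of dicts, best first, with "conf" (0 to 1); they miss things now and then, are a little off and sometimes report something else, mostly with a low value. They report only what shows in the picture. A call takes as long as a camera call.
- env.look_for(camera, target): "rect" ([left, top, right, bottom] in pixels, round what is visible of it).
- env.pinpoint(camera, target): "position" ([column, row] in pixels: a listed point, or the origin of a listed thing).
The state is a dict: "time": time; "joint_positions": joint angles; "joint_velocities": joint speeds; "tau": joint torques, N m; "ee_pos": TCP position; "tcp_rot": TCP orientation; "contact_force": force on the tool from outside, world axes, zero at the start; "ft_torque": the same for the moment, N m; "opening": finger opening in m.
Only numpy, scipy, OpenCV 4.12 (cv2) and the standard library are available. Lean on these libraries where they do the work, as an engineer would, in place of code of your own. Each camera call takes 0.05 s, during which the arm holds its last target.

### The job

Do the reader's self-check: pull the check key straight out of its holder, and with the tip of the key press first the blue contact and then the yellow contact on the reader's front deck. Then pass the key's blade down through the slot in the reader's top against the spring inside until the orange band is level with the slot's mouth, and finish while still holding the key there, upright and still (do not let go). Leave the specimen cup, petri dish and timer where they stand.

Things in the scene. Friction and masses are not known exactly. Their poses are not given: they have to be found in the camera images.
- key_grip (a point): Centre of the green, ribbed grip of the check key (loose, about 80 g), where it is to be grasped. The grip is 40 mm wide (key x), 16 mm thick (key y, pinch across this) and 40 mm high. Key z points up along the key, the blade below. The blade tip is 84 mm below this point, the top of the grip 20 mm above it. At the start the key stands upright in its holder. A half turn about z makes no difference to the key.
- key_tip (a point): Middle of the flat lower end of the key's aluminium blade, 84 mm below key_grip, same axes. The blade is 24 mm wide (x), 8 mm thick (y) and 64 mm long from tip to the underside of the grip; the last 4 mm narrow to 21 x 5.5 mm as a lead-in. An orange band 6 mm high runs round the blade, its middle 50 mm above the tip.
- holder: Fixed grey block, 70 mm (x) by 56 mm (y) by 32 mm high, on a thin rubber foot, that stores the key. Origin: middle of the underside. Its vertical slot (26 x 10 mm, long side along x) is open at the top, with its floor 4 mm above the worktop; the key's blade stands 28 mm deep in it, the key's axes parallel to the holder's. Lift the key 30 mm or more straight up to clear it.
- reader: Fixed white bench reader with a grey top plate. Origin on the worktop straight below the slot; the x axis points away from the deck to the rear. The housing reaches from 38 mm in front of the origin to 62 mm behind it, is 110 mm wide (y) and 100 mm high. In front of it lies a deck 40 mm high, reaching to 103 mm in front of the origin, with the two contacts side by side.
- slot_mouth (a point): Centre of the slot's mouth in the upper face of the reader's grey top plate, 100 mm above the worktop; axes of the reader. The slot goes straight down, 26 mm long (x) and 10 mm wide (y), that is 2 mm more than the blade each way, with a 2 mm chamfer at the mouth and a thin white outline painted round it; the plate is 12 mm thick, and below it the housing is hollow. A sprung carriage waits 40 mm below the mouth.
- carriage (a joint): Sprung carriage inside the reader under the slot: 0 at rest, grows as the blade pushes it down (m, at most 0.020). The blade meets it 40 mm below the mouth; it pushes back with 1.5 N at first and 3 N when pressed 10 mm (blade 50 mm deep), so it lifts a key that is let go.
- blue_pad_top (a point): Centre of the top of the blue round contact (24 mm across, a spring button in a black housing) on the reader's deck, 61 mm above the worktop (21 mm above the deck), z up. The contacts stand 70 mm in front of the slot's axis and 29 mm to either side; blue and yellow may swap places.
- yellow_pad_top (a point): Centre of the top of the yellow round contact (24 mm across, the same kind and height) on the reader's deck, z up.
- blue_pad (a joint): Travel of the blue contact: 0 up, 0.005 m fully down (4 N); it counts as pressed beyond 0.0015 m, for about 0.2 s. It springs back.
- yellow_pad (a joint): Travel of the yellow contact, the same.
- specimen_cup: White specimen cup with a yellow lid, 54 x 54 x 66 mm; origin at the middle of its underside. Not to be moved.
- petri_dish: Tan petri dish, 60 mm across, 15 mm high; origin at the middle of its underside. Not to be moved.
- timer: Black timer on its stand, 45 x 75 x 63 mm; origin at the middle of its underside. Not to be moved.

How it is judged:
By the outcome, as a careful person would: the job done as asked, in the order asked, and still so for the second after the job is handed in, while the arm keeps its last pose, push and grip.
It also fails if it takes over 51 s, if anything falls off the work surface, if the arm or the gripper's body presses on something with over 40 N, if the wrist force passes 120 N, or if a joint passes its speed limit or range.

## Working session

There is one attempt and no reset: what is moved stays moved. The work goes in short steps, each a Python script; the robot and the scene stay as the last script left them, time stands still between calls to the robot, and variables do not carry over. Pictures are saved under pics/ and viewed, and the job is handed in when it is done.

```bash
ls -la; mkdir -p pics
python3 - <<'E'
from workcell import env
import cv2, numpy as np
s=env.observe(); print(s)
for c in ("scene","top","wrist"):
    im,d=env.capture(c); cv2.imwrite(f"pics/{c}0.png",im[:,:,::-1]); np.save(f"pics/{c}0.npy",d)
    p=env.camera_params(c); print(c,{k:np.round(v,4).tolist() if not isinstance(v,str) else v for k,v in p.items()})
    for t in ("key_grip","holder","slot_mouth","blue_pad_top","yellow_pad_top","reader"):
        r=env.pinpoint(c,t); print(t,[(np.round(q["position"],1).tolist(),round(q["conf"],2)) for q in r[:3]])
print(env.observe()["time"])
E
```

```text
total 12
drwxr-xr-x  3 agent agent 4096 Dec  6 07:18 .
drwxr-xr-x 23 root  root  4096 Dec  6 07:17 ..
drwxr-xr-x  2 agent agent 4096 Dec  6 07:18 pics
{'time': 0.0, 'joint_positions': array([-1.19338109e+00,  1.31115092e-01,  1.48927361e+00,  1.20016796e-05,
        1.52299435e+00, -8.54146516e-02]), 'joint_velocities': array([ 0.00182053,  0.00113077,  0.00068493, -0.00085061, -0.00124395,
        0.00249097]), 'tau': array([ 5.88018393e-04, -5.59841108e+01, -4.91759527e+01,  7.66844954e-02,
        3.49335407e-02, -1.75609725e-04]), 'ee_pos': array([ 0.26769726, -0.53634237,  0.21761808]), 'tcp_rot': array([-1.57257917e+00,  1.64683472e-04, -2.67876350e+00]), 'contact_force': array([ 0.27235799,  0.5498507 , -0.33463408]), 'ft_torque': array([-0.00081106,  0.00567626,  0.03166508]), 'opening': 0.09310436226329455}
scene {'intrinsics': [[408.7324, 0.0, 319.9159], [0.0, 408.7324, 190.7223], [0.0, 0.0, 1.0]], 'T': [[0.9979, -0.0399, 0.0511, 0.574], [0.0636, 0.4471, -0.8922, -0.9895], [0.0128, 0.8936, 0.4487, 0.5887], [0.0, 0.0, 0.0, 1.0]]}
key_grip [([323.4, 165.5], 0.83)]
holder [([3
[... 259 characters left out ...]
T': [[0.0036, 0.9917, -0.1284, 0.3835], [-1.0, 0.0043, 0.0051, 0.0006], [0.0057, 0.1284, 0.9917, 1.2904], [0.0, 0.0, 0.0, 1.0]]}
key_grip [([260.2, 211.6], 0.63), ([318.8, 233.0], 0.35)]
holder [([269.0, 214.3], 0.65)]
slot_mouth [([371.2, 195.0], 0.58)]
blue_pad_top [([382.7, 220.7], 0.47), ([267.0, 215.2], 0.44)]
yellow_pad_top [([361.6, 226.2], 0.63)]
reader [([367.7, 196.8], 0.85)]
wrist {'intrinsics': [[303.6985, 0.0, 318.6635], [0.0, 303.6985, 196.7931], [0.0, 0.0, 1.0]], 'T': [[0.4462, 0.858, 0.2543, 0.3388], [-0.8949, 0.4276, 0.1275, -0.5019], [0.0006, -0.2845, 0.9587, 0.3842], [0.0, 0.0, 0.0, 1.0]]}
key_grip []
holder []
slot_mouth []
blue_pad_top []
yellow_pad_top []
reader []
1.05
```

View images.

View pics/scene0.png

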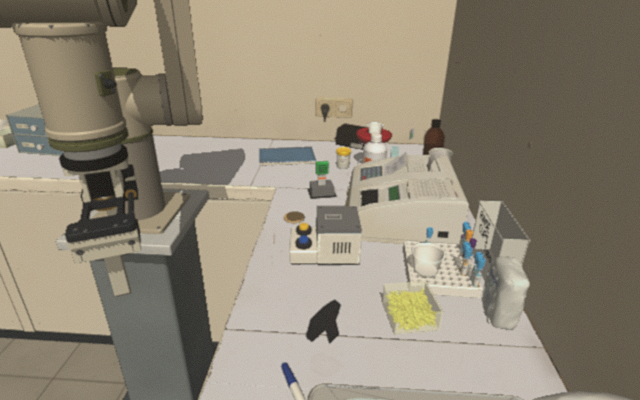

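View pics/top0.png

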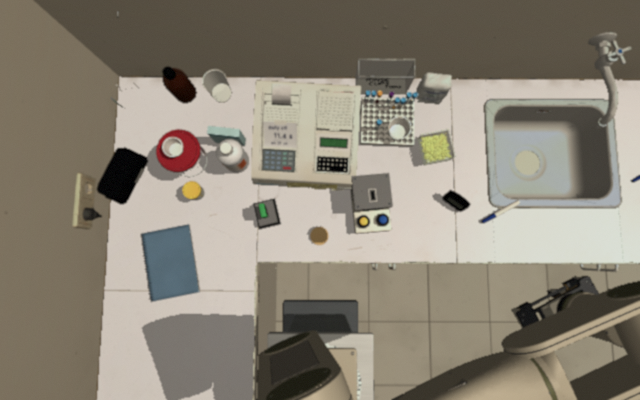

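```bash
cat > h.py <<'E'
import numpy as np, cv2
def ray(p,uv):
    K=np.array(p["intrinsics"]);T=np.array(p["T"])
    d=np.array([(uv[0]-K[0,2])/K[0,0],-(uv[1]-K[1,2])/K[1,1],-1.]); return T[:3,3],T[:3,:3]@d
def at_z(p,uv,z):
    o,d=ray(p,uv); return o+d*(z-o[2])/d[2]
def at_depth(p,uv,depth):
    o,d=ray(p,uv); return o+d*depth
def proj(p,X):
    K=np.array(p["intrinsics"]);T=np.array(p["T"])
    c=T[:3,:3].T@(np.asarray(X)-T[:3,3]); return np.array([K[0,2]+K[0,0]*c[0]/-c[2],K[1,2]-K[1,1]*c[1]/-c[2]])
def cloud(p,depth):
    K=np.array(p["intrinsics"]);T=np.array(p["T"])
    v,u=np.mgrid[:depth.shape[0],:depth.shape[1]]
    c=np.stack([(u-K[0,2])/K[0,0]*depth,-(v-K[1,2])/K[1,1]*depth,-depth],-1)
    return c@T[:3,:3].T+T[:3,3]
E
python3 - <<'E'
from workcell import env
from h import *
z={"key_grip":.088,"holder":0,"slot_mouth":.1,"blue_pad_top":.061,"yellow_pad_top":.061,"reader":0}
P={"scene":{"key_grip":(323.4,165.5),"holder":(321.4,192.2),"slot_mouth":(330.3,217.6),"blue_pad_top":(305.7,239.1),"yellow_pad_top":(306,221.7),"reader":(331.7,250.5)},
"top":{"key_grip":(260.2,211.6),"holder":(269,214.3),"slot_mouth":(371.2,195),"blue_pad_top":(382.7,220.7),"yellow_pad_top":(361.6,226.2),"reader":(367.7,196.8)}}
for c in P:
    p=env.camera_params(c)
    for t,uv in P[c].items(): print(c,t,at_z(p,uv,z[t]).round(4))
E
```

```text
scene key_grip [0.5166 0.1816 0.088 ]
scene holder [0.5123 0.1709 0.    ]
scene slot_mouth [ 0.5517 -0.1566  0.1   ]
scene blue_pad_top [ 0.4968 -0.1935  0.061 ]
scene yellow_pad_top [ 0.4902 -0.1155  0.061 ]
scene reader [ 0.5572 -0.1471  0.    ]
top key_grip [0.5077 0.1766 0.088 ]
top holder [0.5084 0.1619 0.    ]
top slot_mouth [ 0.5562 -0.1458  0.1   ]
top blue_pad_top [ 0.4848 -0.1839  0.061 ]
top yellow_pad_top [ 0.4682 -0.121   0.061 ]
top reader [ 0.565 -0.147  0.   ]
```

Run:
```python
from workcell import env
from h import *
p=env.camera_params("top"); d=np.load("pics/top0.npy"); X=cloud(p,d)
ok=d>0
# height map
import itertools
g=np.full((16,26),np.nan)
xs=np.arange(.38,.86,.03); ys=np.arange(.4,-.38,-.03)
for i,x in enumerate(xs):
    for j,y in enumerate(ys):
        m=ok&(X[...,0]>=x)&(X[...,0]<x+.03)&(X[...,1]<=y)&(X[...,1]>y-.03)&(X[...,2]<.6)
        if m.any(): g[i,j]=X[...,2][m].max()*100
print("ys",(ys*100).round().astype(int))
for i,x in enumerate(xs): print(round(x,2),' '.join('%3.0f'%v for v in g[i]))
im=cv2.imread("pics/top0.png"); cv2.imwrite("pics/top0z.png",cv2.resize(im[70:270,220:460],None,fx=3.3,fy=3,interpolation=cv2.INTER_CUBIC))
for t in ("specimen_cup","petri_dish","timer"):
    pass
```

```text
Traceback (most recent call last):
IndexError: index 26 is out of bounds for axis 1 with size 26
```

Run:
```python
from workcell import env
from h import *
p=env.camera_params("top"); d=np.load("pics/top0.npy"); X=cloud(p,d)
ok=d>0
xs=np.arange(.38,.86,.03); ys=np.arange(.4,-.38,-.03)
g=np.full((len(xs),len(ys)),np.nan)
for i,x in enumerate(xs):
    for j,y in enumerate(ys):
        m=ok&(X[...,0]>=x)&(X[...,0]<x+.03)&(X[...,1]<=y)&(X[...,1]>y-.03)&(X[...,2]<.6)
        if m.any(): g[i,j]=X[...,2][m].max()*100
print("ys  ",' '.join('%3d'%v for v in (ys*100).round()))
for i,x in enumerate(xs): print('%.2f'%x,' '.join('%3.0f'%v for v in g[i]))
im=cv2.imread("pics/top0.png"); cv2.imwrite("pics/top0z.png",cv2.resize(im[70:270,220:460],None,fx=3.,fy=3,interpolation=cv2.INTER_CUBIC))
```

```text
ys    40  37  34  31  28  25  22  19  16  13  10   7   4   1  -2  -5  -8 -11 -14 -17 -20 -23 -26 -29 -32 -35 -38
0.38   2   1   1   1   1   0   1   1   1   1   1   1   1   1   0   1   1   1   1   1   1   1   1   1   1   0   1
0.41   2   1   0   0   0   0   1   1   1   1   1   0   1   1   1   0   1   1   1   1   1   1   1   0   1   1   0
0.44   1   1   1   1   1   1   1   3   1   1   1   1   1   1   1   1   4   6   5   5   4   1   0   1   0   1   0
0.47   1   1   1   0   1   1   4  11  11   1   0   1   1   1   1   1   6   7   6   7   5   1   0   1   1   0   1
0.50   1   1   1   1   1   1   4  11  11   0   1   1   1   1   1   1  11  11  11  10  10   1   1   1   1   1   1
0.53   7   7   1   1   1   1   4   4   4   0   1   1   1   1   1   1  11  10  10  11  10   1   0   1   1   2   7
0.56   7   7   1   1   1   1   1   1   1   4   5   6   8   8   8   6  11  11  11  11  10   1   1   0   1   5   6
0.59  12   6   1   1   1   1   9   9   9   9   9   9   9   9   9   9  10  11  10  11   1   0   0   1   1   1   1
0.62  13  13   0  13  14  13  10  10  10  10  10  11  11  10  12  10  11   1   1  10   0   1   1   1   1   0   1
0.65  16  13   0  17  17  14  11  11  10  10  11  12  11  10  11  11  12   1   1   1   1   1   1   5   5   5   5
0.68  16  13   1  17  17  14  12  12  11  12  12  12  12  12  12  12  13   1   1   1   1   0   1   5   4   4   5
0.71  13  13  11  12  13  11  13  14  14  14  14  13  13  13  13  12  13   3   3   3   8   8   3   5   4   4   5
0.74  12   1  11  11  11  11  13  15  16  16  15  14  13  13  14  14  13   3   3   3   8   8   8   5   5   5   5
0.77   1   0   0   1   1   0  14  14  13  13  13  14  14  14  14  14  14   3   9  10   8   8   8   2   1   0   5
0.80   1   1   1   1   0   1  14  14  16  16  16  14  14  14  14  14  14   5   3   3   7   7   3   3   1   1   0
0.83   1   1   1   1   1   1  14  14  18  18  18  14  14  14  14  14  14  14   3   9  10  10  10   3   1   0   0
```

View pics/top0z.png

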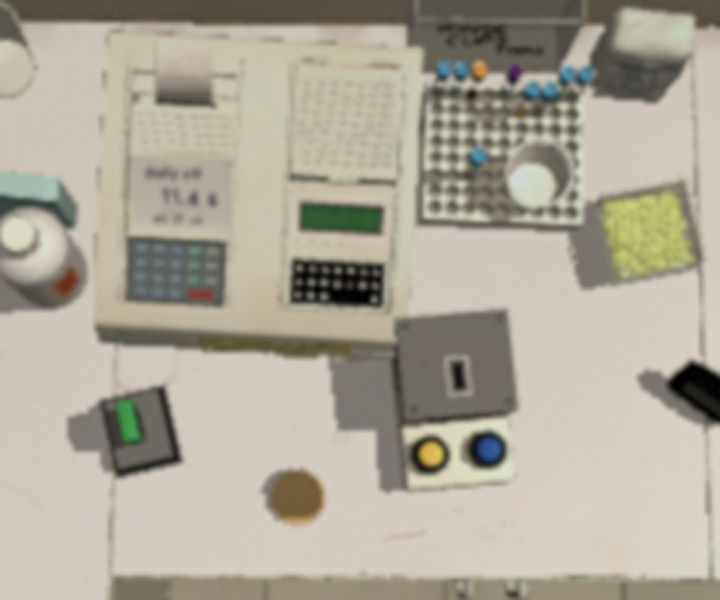

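Run:
```python
from workcell import env
from h import *
for pos,y in (((.53,-.148,.26),.07),((.51,.177,.24),.25)):
    print(env.ik(pos,[-np.pi/2,0,y]))
env.goto((.53,-.148,.26),[-np.pi/2,0,.07]); s=env.observe(); print(s["time"],s["ee_pos"],s["tcp_rot"])
p=env.camera_params("wrist"); im,d=env.capture("wrist"); cv2.imwrite("pics/w1.png",im[:,:,::-1]); np.savez("pics/w1.npz",d=d,K=p["intrinsics"],T=p["T"])
for t,z in (("slot_mouth",.1),("blue_pad_top",.061),("yellow_pad_top",.061)):
    for q in env.pinpoint("wrist",t)[:2]: print(t,np.round(q["position"],1),round(q["conf"],2),at_z(p,q["position"],z).round(4))
env.goto((.51,.177,.24),[-np.pi/2,0,.25]); s=env.observe(); print(s["time"],s["ee_pos"],s["tcp_rot"],s["contact_force"])
p=env.camera_params("wrist"); im,d=env.capture("wrist"); cv2.imwrite("pics/w2.png",im[:,:,::-1]); np.savez("pics/w2.npz",d=d,K=p["intrinsics"],T=p["T"])
for t,z in (("key_grip",.088),("holder",0.)):
    for q in env.pinpoint("wrist",t)[:2]: print(t,np.round(q["position"],1),round(q["conf"],2),at_z(p,q["position"],z).round(4))
print(env.observe()["time"])
```

```text
[-0.36548766 -0.01817439  1.56745893  0.          1.59230811 -2.00628399]
[ 0.23906683 -0.04082244  1.62578925  0.          1.55662585 -1.5817295 ]
2.7667 [ 0.52983174 -0.14858071  0.25988685] [-1.57096081e+00  2.08652522e-04  6.81769687e-02]
slot_mouth [313.9 207.1] 0.94 [ 0.5597 -0.1526  0.1   ]
blue_pad_top [290.2 137.5] 0.81 [ 0.488  -0.1859  0.061 ]
yellow_pad_top [340.2 138.7] 0.77 [ 0.4854 -0.1267  0.061 ]
4.2 [0.51041912 0.1760581  0.24014886] [-1.57130447e+00 -2.43939962e-04  2.48967181e-01] [-0.11884498 -0.09200508  0.33984061]
key_grip [312.9 185.3] 0.94 [0.5141 0.1699 0.088 ]
holder [310.5 165.6] 0.93 [0.5106 0.1639 0.    ]
4.35
```

View pics/w1.png

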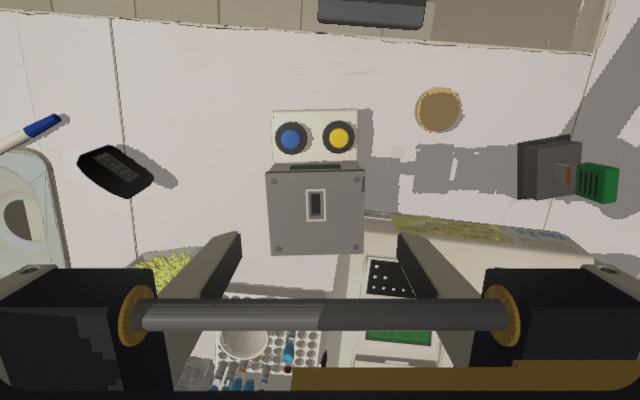

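View pics/w2.png

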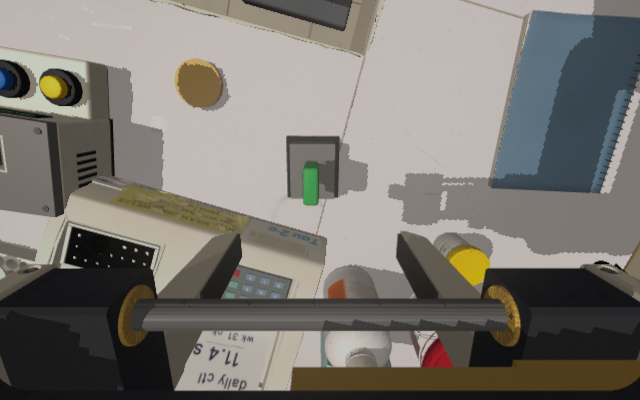

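Run:
```python
from h import *
def rect(X,m,zc,tag,dim=None):
    P=X[m]; 
    (c,wh,a)=cv2.minAreaRect((P[:,:2]*1000).astype(np.float32)); print(tag,"n",m.sum(),"c",np.round(c,1),"wh",np.round(wh,1),"ang",round(a,1),"z med",np.median(P[:,2]).round(4))
z=np.load("pics/w2.npz"); p=dict(intrinsics=z["K"],T=z["T"]); X=cloud(p,z["d"]); im=cv2.imread("pics/w2.png").astype(int)
g=(im[...,1]>im[...,0]+40)&(im[...,1]>im[...,2]+40); g[:, :280]=0; g[:,340:]=0;g[210:]=0
print("green",g.sum(), np.percentile(X[g][:,2],[5,50,95]).round(4))
zt=np.percentile(X[g][:,2],90)
mt=g&(abs(X[...,2]-.108)<.008); rect(X,mt,0,"grip top")
v,u=np.where(g); print("green bbox",u.min(),u.max(),v.min(),v.max())
# holder: dark top
hm=np.zeros_like(g); hm[125:210,275:350]=1
ht=hm&(abs(X[...,2]-.034)<.008)&~g; rect(X,ht,0,"holder top")
print(np.median(X[ht],0))
# pixel-based contour of holder top on plane z=.034
dark=hm&(im.sum(2)<330)&(X[...,2]<.06); 
z=np.load("pics/w1.npz"); p=dict(intrinsics=z["K"],T=z["T"]); X=cloud(p,z["d"]); im=cv2.imread("pics/w1.png").astype(int)
w=np.zeros_like(g); w[160:258,262:368]=1
pl=w&(abs(X[...,2]-.1)<.008); rect(X,pl,0,"reader plate")
W=(im.min(2)>150)&w; W[:185]=0; W[225:]=0; W[:,:298]=0; W[:,334:]=0
v,u=np.where(W); print("outline bbox",u.min(),u.max(),v.min(),v.max(),W.sum())
pts=np.array([at_z(p,(a,b),.1)[:2]*1000 for a,b in zip(u,v)],np.float32); print("slot outline",cv2.minAreaRect(pts),pts.mean(0))
for n,mk in (("blue",(im[...,0]>im[...,2]+60)),("yellow",(im[...,2]>im[...,0]+80))):
    r=np.zeros_like(g); r[118:160,270:360]=1; m=mk&r; v,u=np.where(m); print(n,m.sum(),u.mean(),v.mean(),at_z(p,(u.mean(),v.mean()),.061).round(4),np.median(X[m],0).round(4))
for n,f,(a,b,c,d) in (("w1","w1",(100,260,230,400)),("w2","w2",(120,220,260,360))):
    cv2.imwrite(f"pics/{n}z.png",cv2.resize(cv2.imread(f"pics/{f}.png")[a:b,c:d],None,fx=4.5 if n=="w1" else 5.5,fy=3.7 if n=="w1" else 5.5,interpolation=cv2.INTER_CUBIC))
```

```text
green 545 [0.1059 0.1072 0.1085]
grip top n 544 c [511.1 166.3] wh [38.  14.5] ang 14.2 z med 0.1072
green bbox 303 317 168 204
holder top n 1912 c [511.6 166.6] wh [70.7 56. ] ang 14.1 z med 0.0314
[0.50301479 0.16345915 0.03136898]
reader plate n 7951 c [ 572.9 -148.8] wh [109.2 112.1] ang 5.5 z med 0.0995
outline bbox 306 325 189 220 127
slot outline ((556.7572021484375, -151.0196990966797), (36.841304779052734, 21.482261657714844), 4.231642723083496) [ 556.0923  -151.19069]
blue 269 289.65055762081784 138.8810408921933 [ 0.4897 -0.1864  0.061 ] [ 0.4895 -0.1863  0.0602]
yellow 299 338.38795986622074 137.63210702341138 [ 0.4843 -0.129   0.061 ] [ 0.4844 -0.1289  0.0602]
```

View pics/w2z.png

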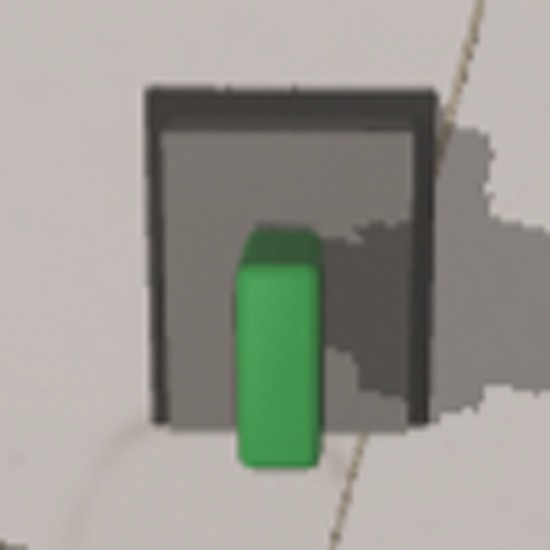

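View pics/w1z.png

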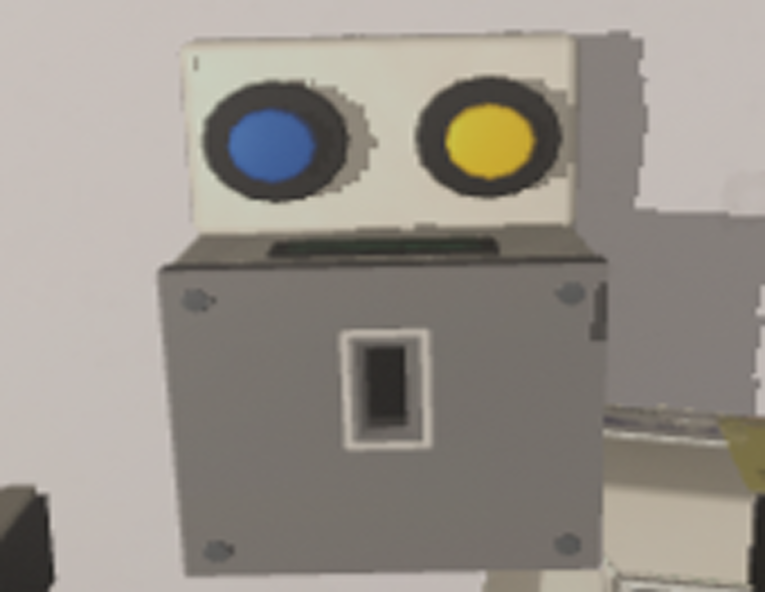

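Run:
```python
from workcell import env
from h import *
k=(.5113,.1665); y=.246; o=[-np.pi/2,0,y]
env.movel((*k,.0690),o,feed=.15); s=env.observe(); print(s["time"],s["ee_pos"],s["contact_force"])
p=env.camera_params("wrist"); im,d=env.capture("wrist"); cv2.imwrite("pics/w3.png",im[:,:,::-1])
env.set_gripper(.005); s=env.observe(); print(s["time"],s["opening"],s["ee_pos"],s["contact_force"])
```

```text
5.6417 [0.51218069 0.16673186 0.07015453] [ 0.86849047  0.04929635 -0.44020725]
6.8667 0.01588619579499762 [0.51128178 0.16647891 0.06896714] [-0.23055552  0.37524272 -0.67753897]
```

View pics/w3.png

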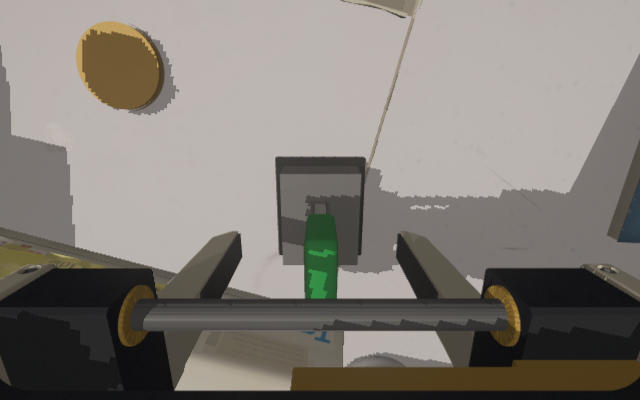

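Run:
```python
from workcell import env
from h import *
k=(.5113,.1665); y=.246; o=[-np.pi/2,0,y]
env.movel((*k,.13),o,feed=.08); s=env.observe(); print(s["time"],s["opening"],s["contact_force"])
env.movel((*k,.2),o,feed=.15)
R=[-np.pi/2,0,.091]
env.movel((.4896,-.1864,.175),R,feed=.2); env.pause(.3); s=env.observe(); print(s["time"],s["opening"],s["ee_pos"],s["contact_force"],s["tcp_rot"])
p=env.camera_params("wrist"); im,d=env.capture("wrist"); cv2.imwrite("pics/w4.png",im[:,:,::-1]); np.savez("pics/w4.npz",d=d,K=p["intrinsics"],T=p["T"])
print(env.pinpoint("wrist","key_tip")[:2],env.pinpoint("wrist","blue_pad_top")[:2],env.pinpoint("wrist","slot_mouth")[:2])
print(proj(p,(.4896,-.1864,.11)),proj(p,(.4896,-.1864,.061)))
im,d=env.capture("scene"); cv2.imwrite("pics/s4.png",im[:,:,::-1]); 
print(env.pinpoint("scene","key_tip")[:2], proj(env.camera_params("scene"),(.4896,-.1864,.11)))
cv2.imwrite("pics/s4z.png",cv2.resize(im[130:290,240:400,::-1],None,fx=3.7,fy=3.7,interpolation=cv2.INTER_CUBIC))
```

```text
7.7833 0.016167033179831047 [ 0.36724897 -0.30135037 -1.5133355 ]
10.625 0.015826571411864988 [ 0.48969223 -0.18607652  0.17502162] [-0.01534007  0.4488989  -0.25651332] [-1.57079162e+00 -2.71042490e-05  9.15710684e-02]
[{'position': [321.3, 205.0], 'conf': 0.69}] [{'position': [319.6, 190.5], 'conf': 0.65}] []
[319.02052469 209.71553901] [318.97629671 192.97648478]
[{'position': [305.0, 217.2], 'conf': 0.97}, {'position': [334.9, 217.4], 'conf': 0.27}] [302.78410711 219.24018663]
```

View pics/w4.png

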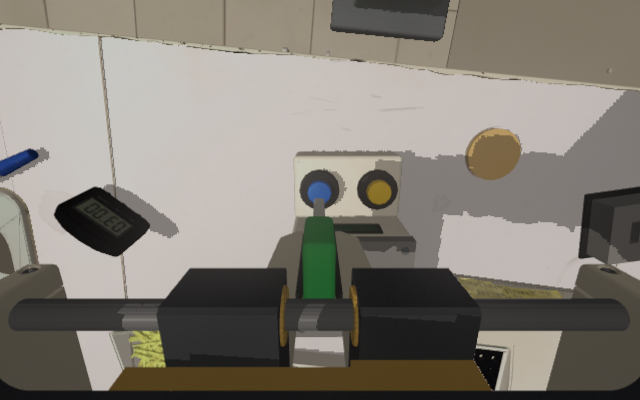

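View pics/s4z.png

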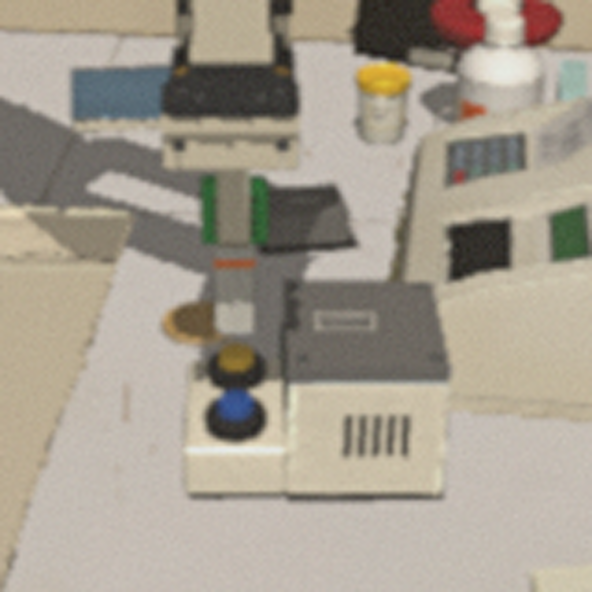

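```bash
cat > press.py <<'E'
from workcell import env
from h import *
R=[-np.pi/2,0,.091]
def press(x,y):
    env.movel((x,y,.134),R,feed=.1); env.pause(.15); f0=env.observe()["contact_force"]
    z=.126
    for z in (.1255,.1235,.1220):
        hit=env.movel((x,y,z),R,feed=.02,contact_N=9); s=env.observe(); print(z,hit,s["ee_pos"].round(4),(s["contact_force"]-f0).round(2))
    for _ in range(3):
        env.pause(.15); s=env.observe(); print(round(s["time"],2),s["ee_pos"].round(4),(s["contact_force"]-f0).round(2))
    return f0
E
python3 - <<'E'
from press import *
press(.4896,-.1864)
im,d=env.capture("scene"); cv2.imwrite("pics/s5z.png",cv2.resize(im[130:290,240:400,::-1],None,fx=3.7,fy=3.7,interpolation=cv2.INTER_CUBIC))
E
```

```text
0.1255 False [ 0.4896 -0.1863  0.1255] [-0.47 -0.29  0.91]
0.1235 False [ 0.4898 -0.1865  0.1236] [1.33 0.59 2.13]
0.122 False [ 0.4898 -0.1865  0.1222] [1.09 0.82 3.14]
12.86 [ 0.4898 -0.1865  0.1222] [1.64 0.21 3.5 ]
13.01 [ 0.4898 -0.1865  0.1221] [1.13 0.6  2.99]
13.16 [ 0.4898 -0.1865  0.1221] [ 1.29 -1.43  3.57]
```

View pics/s5z.png

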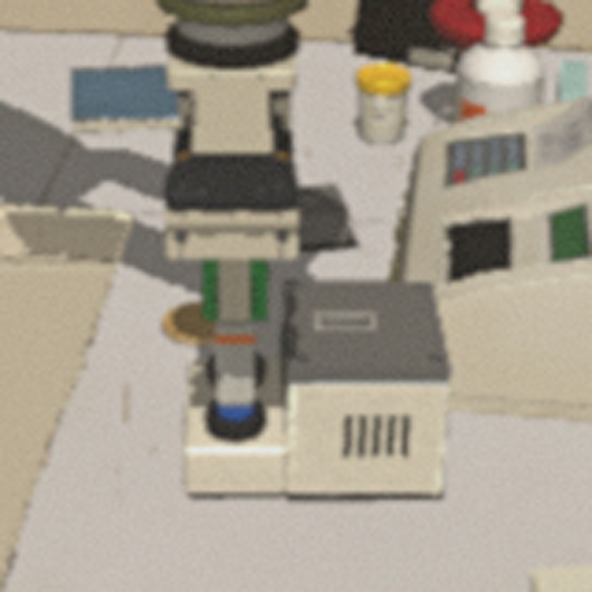

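Run:
```python
from press import *
env.movel((.4896,-.1864,.145),R,feed=.1); env.movel((.4844,-.1290,.145),R,feed=.12)
press(.4844,-.1290)
im,d=env.capture("scene"); cv2.imwrite("pics/s6z.png",cv2.resize(im[130:290,240:400,::-1],None,fx=3.7,fy=3.7,interpolation=cv2.INTER_CUBIC))
env.movel((.4844,-.1290,.20),R,feed=.15)
env.movel((.5567,-.1512,.195),R,feed=.15);env.pause(.3); s=env.observe(); print(s["time"],s["ee_pos"].round(4),s["contact_force"],s["tcp_rot"])
p=env.camera_params("wrist"); im,d=env.capture("wrist"); cv2.imwrite("pics/w7.png",im[:,:,::-1]); np.savez("pics/w7.npz",d=d,K=p["intrinsics"],T=p["T"])
cv2.imwrite("pics/w7z.png",cv2.resize(im[130:270,250:390,::-1],None,fx=4,fy=4,interpolation=cv2.INTER_CUBIC))
for c in ("scene","top"):
  im,d=env.capture(c); cv2.imwrite(f"pics/{c}7.png",im[:,:,::-1])
  print(c,env.pinpoint(c,"key_tip")[:2],env.pinpoint(c,"slot_mouth")[:2], proj(env.camera_params(c),(.5567,-.1512,.13)), proj(env.camera_params(c),(.5567,-.1512,.1)))
im=cv2.imread("pics/scene7.png"); cv2.imwrite("pics/s7z.png",cv2.resize(im[130:290,240:400],None,fx=3.7,fy=3.7,interpolation=cv2.INTER_CUBIC))
```

```text
0.1255 False [ 0.4844 -0.129   0.1255] [0.17 0.77 1.98]
0.1235 False [ 0.4846 -0.1291  0.1237] [ 0.74 -0.34  2.02]
0.122 False [ 0.4846 -0.1291  0.1222] [ 1.46 -0.13  3.32]
15.86 [ 0.4846 -0.1291  0.1222] [ 1.06 -0.01  3.69]
16.01 [ 0.4846 -0.1291  0.1222] [ 0.77 -1.47  2.62]
16.16 [ 0.4846 -0.1291  0.1221] [1.26 0.31 3.54]
17.8333 [ 0.5564 -0.1511  0.1953] [-0.49007541 -0.40369682 -0.35184893] [-1.57100266e+00 -3.99186282e-04  9.10667655e-02]
scene [{'position': [334.5, 204.4], 'conf': 0.95}, {'position': [332.4, 252.8], 'conf': 0.2}] [{'position': [332.9, 212.6], 'conf': 0.71}] [332.8608779  205.42998458] [332.51921506 216.54312493]
top [] [{'position': [372.6, 195.1], 'conf': 0.94}, {'position': [362.8, 223.3], 'conf': 0.52}] [374.39168353 193.32245572] [373.0594721  194.84282144]
```

View pics/s6z.png

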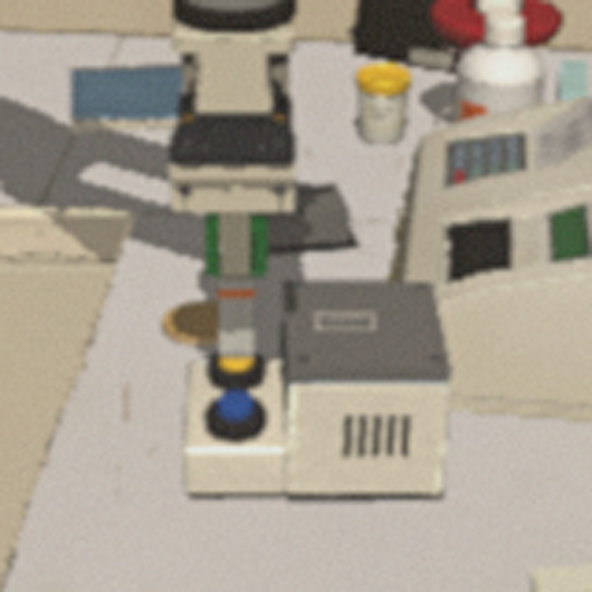

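View pics/w7z.png

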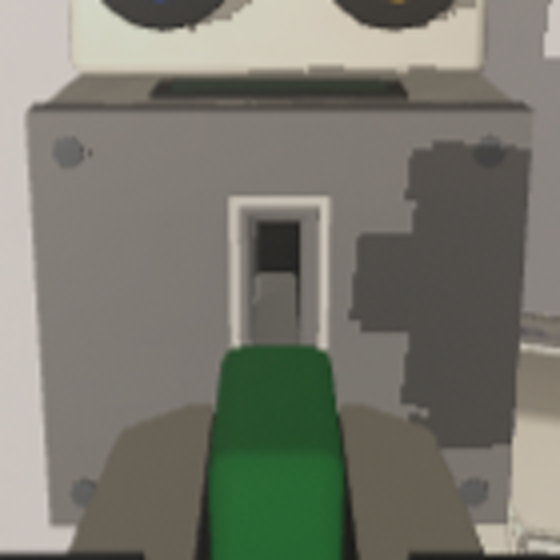

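View pics/s7z.png

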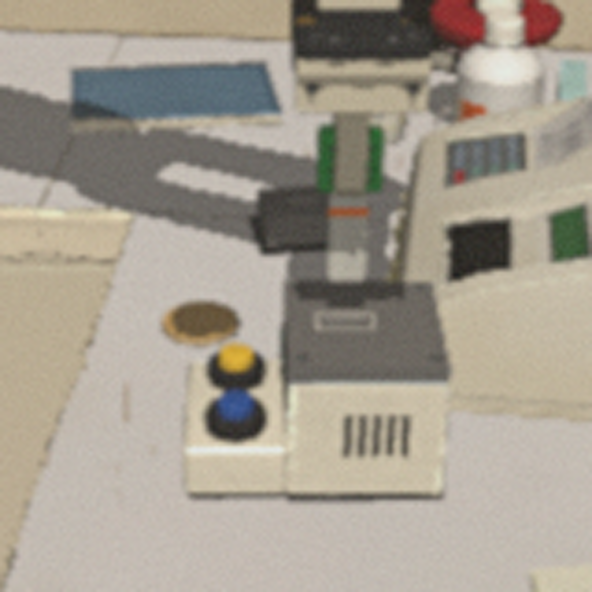

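Run:
```python
from h import *
z=np.load("pics/w7.npz"); p=dict(intrinsics=z["K"],T=z["T"])
c=np.array([.5564,-.1511]); ex=np.array([np.cos(.091),np.sin(.091)]); ey=np.array([-ex[1],ex[0]])
def q(dx,dy,zz,o=c): 
    return (proj(p,(*(o+ex*dx+ey*dy),zz))-[250,130])*4
print("tip front edge corners pred",q(-.0105,.00275,.1303),q(-.0105,-.00275,.1303), "full-thickness 4mm up",q(-.012,.004,.1343),q(-.012,-.004,.1343))
S=np.array([.5567,-.1512])
print("inner slot at mouth incl chamfer 30x14",[q(a,b,.1,S) for a in(-.015,.015) for b in(-.007,.007)])
print("through 26x10 at .098",[q(a,b,.098,S) for a in(-.013,) for b in(-.005,.005)])
print("bottom .088",[q(a,b,.088,S) for a in(-.013,) for b in(-.005,.005)])
im=cv2.imread("pics/w7.png"); print(im[196:218,318,:].sum(1)); 
for r in (186,192,202,208,214): print(r,im[r,304:336].sum(1))
cv2.imwrite("pics/w7zz.png",cv2.resize(im[170:225,290:345],None,fx=10,fy=10,interpolation=cv2.INTER_NEAREST))
```

```text
tip front edge corners pred [291.54579288 269.24927005] [263.78844879 269.25255626] full-thickness 4mm up [298.2615836  267.79010314] [257.1594902  267.79499362]
inner slot at mouth incl chamfer 30x14 [array([245.16963096, 211.5209012 ]), array([308.50375778, 211.51191664]), array([246.11767968, 339.23953682]), array([307.48754346, 339.23401709])]
through 26x10 at .098 [array([254.41108848, 218.05122694]), array([299.23425992, 218.04498735])]
bottom .088 [array([255.12125584, 207.32539687]), array([298.41398319, 207.31918157])]
[120 123 260 297 296 296 297 287 288 285 283 283 285 284 285 285 283 285
 283 283 208 165]
186 [361 362 364 502 558 490 382 340 269 266 179 132 130 130 128 126 129 126
 128 123 128 306 349 353 358 406 546 563 422 362 357 357]
192 [361 360 361 457 551 526 395 359 272 223 157 130 123 124 124 122 124 124
 123 120 123 307 345 351 356 405 545 561 408 355 356 354]
202 [358 358 358 454 550 526 395 356 284 278 329 305 296 295 297 289 292 292
 288 281 173 309 349 351 354 404 544 561 406 354 354 354]
208 [357 358 357 454 550 525 394 356 289 262 276 282 284 282 285 288 286 287
 288 285 203 314 349 351 352 403 543 521 390 354 354 353]
214 [356 356 355 406 546 508 386 356 299 273 279 279 281 282 283 284 286 283
 285 284 276 324 338 348 351 453 548 522 390 353 354 352]
```

View pics/w7zz.png

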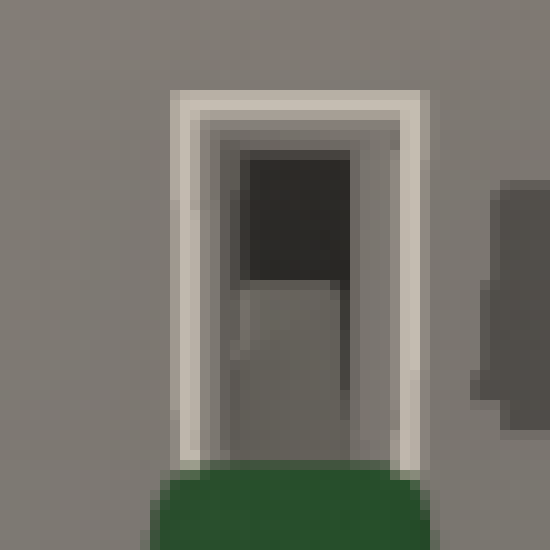

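Run:
```python
from press import *
t=(.5566,-.1507)
f0=env.observe()["contact_force"]
for z,f in ((.172,.08),(.164,.03),(.152,.03),(.128,.05)):
    hit=env.movel((*t,z),R,feed=f,contact_N=5); env.pause(.1); s=env.observe(); print(z,hit,round(s["time"],2),s["ee_pos"].round(4),(s["contact_force"]-f0).round(2),s["ft_torque"].round(2))
    if hit: break
im,d=env.capture("scene"); cv2.imwrite("pics/s8z.png",cv2.resize(im[130:290,240:400,::-1],None,fx=3.7,fy=3.7,interpolation=cv2.INTER_CUBIC))
im,d=env.capture("wrist"); cv2.imwrite("pics/w8.png",im[:,:,::-1])
```

```text
0.172 False 18.73 [ 0.5567 -0.1507  0.172 ] [-0.43 -0.89 -0.29] [ 0.09 -0.11  0.03]
0.164 False 19.24 [ 0.5566 -0.1507  0.1641] [-0.69  0.3  -0.18] [ 0.09 -0.17 -0.03]
0.152 False 19.89 [ 0.5567 -0.1507  0.1522] [-0.44 -0.87 -1.71] [ 0.07 -0.14 -0.01]
0.128 False 20.62 [ 0.5568 -0.1508  0.1284] [-0.35 -0.73 -1.04] [ 0.05 -0.15  0.02]
```

View pics/s8z.png

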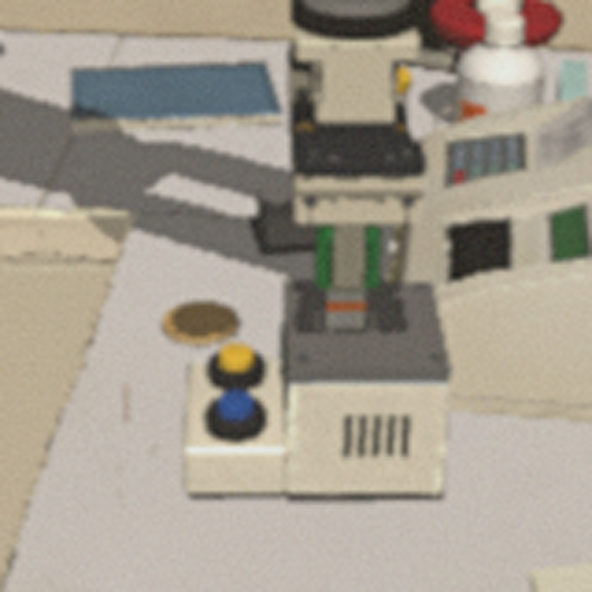

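Run:
```python
from press import *
t=(.5566,-.1507)
f0=env.observe()["contact_force"]
for z in (.1235,.1190,.1150):
    hit=env.movel((*t,z),R,feed=.02,contact_N=10); env.pause(.2); s=env.observe(); print(z,hit,round(s["time"],2),s["ee_pos"].round(4),(s["contact_force"]-f0).round(2),s["tcp_rot"].round(4))
im,d=env.capture("scene"); cv2.imwrite("pics/s9z.png",cv2.resize(im[160:240,290:370,::-1],None,fx=7.4,fy=7.4,interpolation=cv2.INTER_CUBIC))
p=env.camera_params("wrist"); im,d=env.capture("wrist"); cv2.imwrite("pics/w9.png",cv2.resize(im[100:300,220:420,::-1],None,fx=3,fy=3,interpolation=cv2.INTER_CUBIC))
X=cloud(p,d); g=(im[...,1].astype(int)>im[...,0].astype(int)+40); print(g.sum(),np.percentile(X[g][:,2],[5,25,50,75,95]).round(4))
np.savez("pics/w9.npz",d=d,K=p["intrinsics"],T=p["T"],im=im)
```

```text
0.1235 False 21.3 [ 0.5567 -0.1507  0.1236] [ 0.53 -0.2   1.61] [-1.5709e+00 -1.0000e-04  9.1000e-02]
0.119 False 21.88 [ 0.5566 -0.1507  0.1191] [0.09 0.   2.15] [-1.5709e+00 -1.0000e-04  9.1000e-02]
0.115 False 22.43 [ 0.5567 -0.1508  0.1151] [ 0.02 -0.74  2.28] [-1.5709e+00 -2.0000e-04  9.1000e-02]
2600 [0.119  0.1458 0.1529 0.1536 0.1543]
```

View pics/s9z.png

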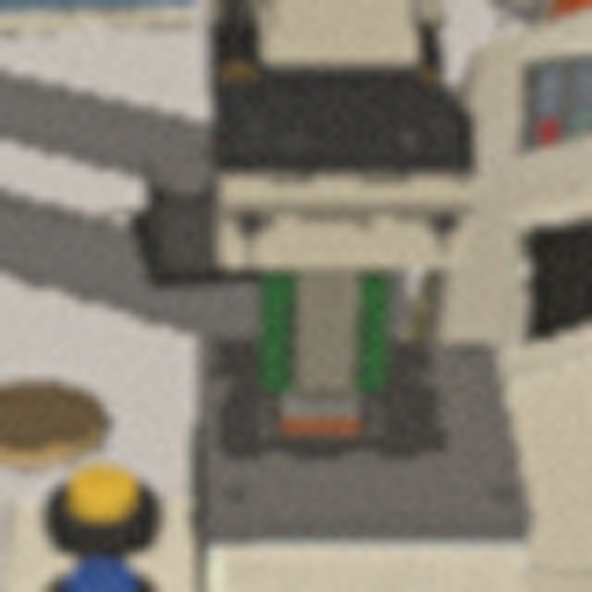

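View pics/w9.png

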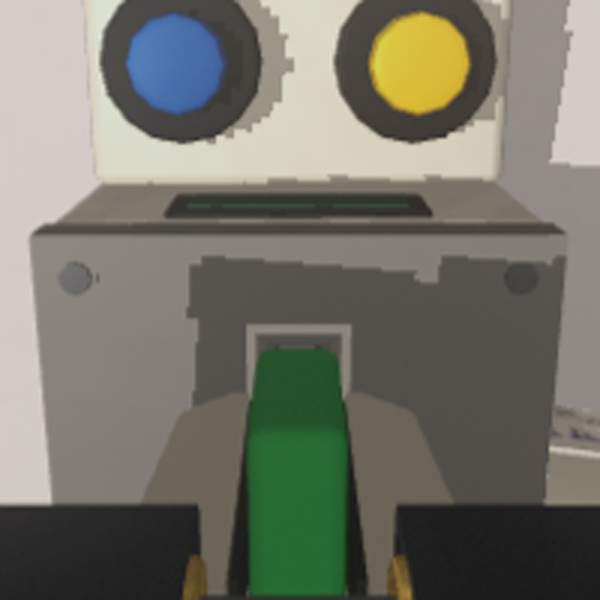

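Run:
```python
from press import *
p=env.camera_params("scene")
c=np.array([.5567,-.1508]); ey=np.array([-np.sin(.091),np.cos(.091)])
for n,o,z in (("grip bottom",-.008,.114),("band top",-.004,.103),("band bot visible",-.004,.0983),("band mid",-.004,.1),("grip top",-.008,.154)):
    print(n,((proj(p,(*(c+ey*o),z))-[290,160]+.5)*7.4).round(1))
im=cv2.imread("pics/s9z.png").astype(int)
m=(im[...,2]>im[...,0]+60)&(im[...,2]>im[...,1]+45); m[:380]=0; m[470:]=0
v,u=np.where(m); print("orange",u.min(),u.max(),v.min(),v.max(),v.mean())
g=(im[...,1]>im[...,0]+25)&(im[...,1]>im[...,2]+25); g[:250]=0; v,u=np.where(g); print("green",u.min(),u.max(),v.min(),v.max())
s=env.observe(); print(s["time"],s["ee_pos"],s["opening"],s["joint_velocities"].round(4))
```

```text
grip bottom [321.  395.9]
band top [319.3 419.7]
band bot visible [318.9 432.4]
band mid [319.1 427.8]
grip top [324.4 283.7]
orange 286 354 421 430 425.67726550079493
green 261 386 276 389
22.525 [ 0.55666078 -0.15072131  0.11510829] 0.015982873239996382 [-0.0005  0.0019 -0.0001 -0.      0.0006  0.0014]
```

Run:
```python
from press import *
env.pause(.3); s=env.observe(); print(s["time"],s["ee_pos"].round(4),s["opening"],s["contact_force"].round(2)); env.close_job()
```

```text
22.825 [ 0.5567 -0.1507  0.115 ] 0.015898214424141122 [ 0.43 -0.55  1.61]
the job is handed in; nothing more can be done
```

I completed the self-check and handed the job in at about 22.8 s of the 51 s allowed. The arm is still gripping the key, upright in the slot.

**What I did:**
- I pulled the key straight up out of its holder.
- I pressed the blue contact with the key tip, then the yellow, going about 3.9 mm down with roughly 3.3 N and holding at least 0.45 s on each.
- I lowered the blade through the slot onto the carriage until the band was level with the mouth.

**Last checks:**
- **Depth:** the TCP was at z = 0.1150–0.1151, which puts the blade tip 50 mm below the mouth.
- **Grip:** the opening was 15.9 mm against the 16 mm grip. The grip top stayed at the same height relative to the tool to within 0.3 mm of its first measurement, so there was no sign of slip.
- **Band:** in the scene picture the orange band was within about 1 mm of where a level band should appear. One pixel there is about 2–3 mm.
- **Spring force:** the upward force read 2.3 N relative to just before the carriage. That is a bit under the expected 3 N, within the sensor's roughly 0.5–1 N noise. The last raw reading was 1.6 N without zeroing.

**Not confirmed directly:** contact and carriage travel are inferred from position and force, as the interface doesn't report them. I kept the arm clear of the cup, dish and timer, but took no separate measurement of their positions at the end.

**One disagreement:** the network's estimate of the slot's mouth was about 3 mm off my own from the painted outline and the pads. I used mine, and the blade went in without touching the rim.

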